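Show the helper where the missing slat goes and which spare fits

ROBOT

A 6-joint arm with a two-finger parallel gripper is mounted at the origin on the work surface. World frame = base frame: x ahead of the robot, y to its left, z up, the work surface at z = 0. Lengths are in m, angles in degrees, forces in N, time in s.
With the tool pointing down it reaches from about 0.275 to 0.75 m from the base axis. Payload 10.2 kg.
Tool frame: the origin (TCP) lies midway between the tips of the shut fingers; the grasp point (between the pads) lies 19 mm behind it; z points along the fingers, x is the direction in which the jaws open and shut, and the axes are right-handed (so a half turn about z gives the same grasp; the last joint's range is limited). The gripper opens to 85 mm and grips with 20 to 120 N. Pads are 22 mm wide; open, the fingers measure 114 mm over their backs; the gripper's body (76 mm by 85 mm) begins 54 mm behind the grasp point. The pads swing forward as they close: fully open they stand 13 mm farther back than shut.
Start: joints at [50.913, 17.928, 85.812, -0, 76.261, -12.8], TCP at [0.233, 0.471, 0.231] pointing down, gripper open.
Joint ranges: [-168.41, 168.41], [-55.51, 124.54], [10.69, 146.95], [-70.63, 250.63], [1, 178], [-165.06, 165.06]. Speed limits (degrees/s): [136.94, 136.94, 172.46, 180, 180, 180].

INTERFACE

Orientations are given as a 3x3 rotation matrix whose columns are the frame's x, y, z axes.
In Python, from station import manip gives the robot as it stands.
- The arm moves only by the shell command python3 -m handwheel 'ROWS' [OPENING]. ROWS is JSON, a list of rows, each a list of 4 numbers: the shift along the world's x, y, z in m, then the turn about the world's z in degrees. A call has exactly 8 rows; each row is the pose to reach, as a shift and turn from the pose commanded when the call began; what a row does not reach only later rows make up. A row lasts 1/8 s, in which the tool goes at most 62.5 mm and 10.7 degrees, less where a joint would pass 70% of its speed; a pose out of reach is approached as far as the arm can. A call with a gripper value outside its range is refused whole. OPENING is the opening, from 0 (shut) to 1 (fully open), set as the call begins (- or left out, the last holds). The fingers move at their own pace and stop on an object; the grip force is fixed at half the most. Time passes only in rows, so rows that repeat a pose let the fingers close, or fill a call up. It gives the time, the measured TCP pose, the force and the opening at its end, in the units of the state.
- manip.get_state(): the state, without advancing time (a new reading comes with each control period).
- manip.grab_frame(name): name is "side" or "top"; returns a dict with "frame" (400x640x3 uint8, red, green, blue), "fx", "fy", "cx", "cy" (pixels), "T" (4x4, takes a point from camera to world coordinates). Camera axes: x right, y down, z forward; pixel columns grow to the right and rows downward; lengths in m; the calibration is good to about 2 mm. A picture is of the moment at which its call begins. There is no depth.
- manip.finish_job(): hands the job in, once; it reports no verdict.
The state is a dict: "t": time; "joint_pos": joint angles; "qd": joint speeds; "joint_efforts": joint torques, N m; "ee_pos": TCP position; "orientation": TCP orientation; "force": force on the tool from outside, world axes, zero at the start; "torque": the same for the moment, N m; "finger_gap": opening from 0.0 (shut) to 1.0 (fully open).
Only numpy, scipy, OpenCV 4.12 (cv2) and the standard library are available. Lean on these libraries where they do the work, as an engineer would, in place of code of your own. Each camera call takes 0.05 s, during which the arm holds its last target.

TASK

One slat is still missing from the slatted rack on the white board. Point straight down at the middle of the empty place, with the fingertips a few centimetres above it, and dwell there for two seconds; then point in the same way at the middle of the loose spare slat that fits, the one as long as the slats already fitted, dwell there for two seconds and finish still pointing at it. Touch nothing at all.

Things in the scene. Friction and masses are not known exactly. Their poses are not given: they have to be found in the camera images.
- rack: Slatted rack being assembled on a white board 280 x 340 x 12 mm; origin under the board's centre, x along the slats, y along the rails, z up. Two rails 150 mm apart, tops 32 mm above the table, with six places 50 mm apart (y = -125 to 125 mm); five hold a fixed slat 200 x 28 x 12 mm, tops at 44 mm; one is empty. A 24 mm high loose offcut lies on the board beyond the rails.
- empty_place (a point): Centre of the one empty place of the six in the rack (which one varies), showing only a dark pilot hole and two pencil marks on each rail. Mid-way between the rails, level with their tops, 32 mm above the table (the bare board is 20 mm lower); x along the missing slat, y across it, z up.
- spare_short_mid (a point): Loose spare slat lying flat on the table, plain pale wood, 140 mm long, 28 mm wide, 12 mm thick (too short for the empty place). The point is its centre, 6 mm above the table; x along its length, y across, z up.
- spare_middle_mid (a point): Loose spare slat lying flat on the table, plain pale wood, 200 mm long, 28 mm wide, 12 mm thick (the one that fits: as long as the fitted slats). The point is its centre, 6 mm above the table; x along its length, y across, z up.
- spare_long_mid (a point): Loose spare slat lying flat on the table, plain pale wood, 260 mm long, 28 mm wide, 12 mm thick (too long for the empty place). The point is its centre, 6 mm above the table; x along its length, y across, z up.

How it is judged:
By the outcome, as a careful person would: the job done as asked, in the order asked, and still so for the second after the job is handed in, with the robot touching nothing.
It also fails if it takes over 40 s, if anything falls off the work surface, if the arm or the gripper's body presses on something with over 40 N, if the wrist force passes 120 N, or if a joint passes its speed limit or range.

## Working session

There is one attempt and no reset: what is moved stays moved. The work goes in short steps, Python scripts to look and compute and a shell command to move; the robot and the scene stay as the last step left them, time stands still between calls to the robot, and variables do not carry over. Pictures are saved under pics/ and viewed, and the job is handed in when it is done.

```bash
mkdir -p pics; python3 - <<'E'
from station import manip
import cv2,numpy as np
for n in("top","side"):
    f=manip.grab_frame(n); cv2.imwrite(f"pics/{n}0.png",f["frame"][:,:,::-1]); print(n,f["fx"],f["cx"],f["cy"]);print(np.round(f["T"],3))
s=manip.get_state();print(s["t"],s["ee_pos"],s["orientation"],s["finger_gap"])
E
```

```text
top 396.6944056121189 322.57444554077983 197.27603166098012
[[ 0.014 -0.994  0.105  0.409]
 [-1.    -0.015 -0.004 -0.069]
 [ 0.005 -0.105 -0.994  1.081]
 [ 0.     0.     0.     1.   ]]
side 381.4231810179394 317.641278363335 198.71995443787375
[[-0.995 -0.049  0.09   0.468]
 [-0.102  0.559 -0.823  0.619]
 [-0.01  -0.828 -0.561  0.522]
 [ 0.     0.     0.     1.   ]]
0.1 [0.23236094 0.47051683 0.23078308] [[ 4.42863472e-01  8.96588760e-01 -7.35464765e-04]
 [ 8.96588335e-01 -4.42864009e-01 -9.09985071e-04]
 [-1.14159326e-03 -2.56409980e-04 -9.99999316e-01]] 0.9999864595549389
```

View pics/top0.png

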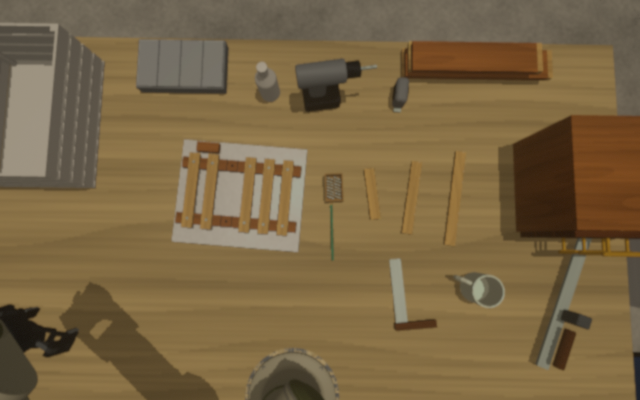

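View pics/side0.png

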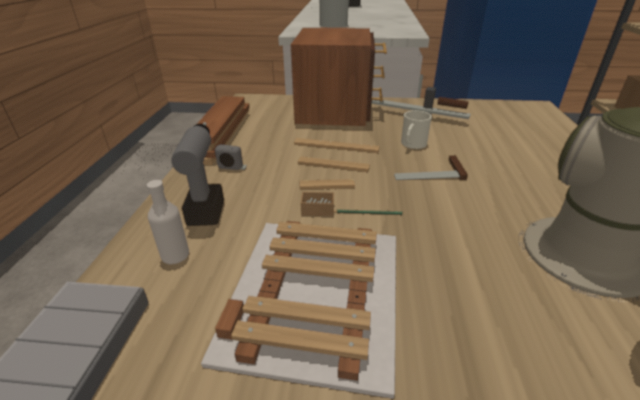

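The top view shows five slats at columns 190, 210, 248, 266 and 285. The gap is near (229,193). The spares are near (371,194), (411,197) and (454,198), and the middle one looks like the 200 mm slat. Next I'll measure them.

```bash
cat > h.py <<'E'
import numpy as np
def ray(f,u,v,z):
    T=f["T"];d=T[:3,:3]@np.array([(u-f["cx"])/f["fx"],(v-f["cy"])/f["fy"],1]);o=T[:3,3]
    return o+d*(z-o[2])/d[2]
def proj(f,p):
    T=f["T"];c=T[:3,:3].T@(np.array(p)-T[:3,3]);return c[0]/c[2]*f["fx"]+f["cx"],c[1]/c[2]*f["fy"]+f["cy"]
E
python3 - <<'E'
from station import manip
import cv2,numpy as np
from h import *
f=manip.grab_frame("top");im=np.ascontiguousarray(f["frame"][:,:,::-1])
hsv=cv2.cvtColor(im,cv2.COLOR_BGR2HSV)
for p in[(248,195),(411,197),(390,197),(371,194),(229,190),(285,165)]:print(p,hsv[p[1],p[0]])
c=cv2.resize(im[130:260,160:480],None,fx=2.5,fy=2.5,interpolation=cv2.INTER_CUBIC);cv2.imwrite("pics/crop1.png",c)
m=cv2.inRange(hsv,(8,125,110),(24,255,255));m[:, :160]=0;m[:,480:]=0;m[:130]=0;m[260:]=0
cv2.imwrite("pics/mask1.png",cv2.resize(m[130:260,160:480],None,fx=2.5,fy=2.5,interpolation=0))
cs,_=cv2.findContours(m,cv2.RETR_EXTERNAL,cv2.CHAIN_APPROX_NONE)
for k in cs:
    if cv2.contourArea(k)<60:continue
    u0=k[:,0,0].mean();z=.044 if u0<310 else .012
    w=np.array([ray(f,u,v,z)[:2] for u,v in k[:,0]],np.float32)
    r=cv2.minAreaRect(w);print(np.round(cv2.minAreaRect(k)[0],1),np.round(r[0],4),np.round(r[1],3),round(r[2],1))
E
```

```text
(248, 195) [ 18 144 143]
(411, 197) [ 18 150 146]
(390, 197) [ 19 125 137]
(371, 194) [ 18 148 153]
(229, 190) [ 19  39 162]
(285, 165) [ 18 146 145]
[318.5 252. ] [ 0.3747 -0.0644] [0.037 0.056] 0.8
[173.5 247. ] [0.3834 0.3114] [0.062 0.071] 0.8
[265.8 196. ] [0.5204 0.0757] [0.166 0.194] 86.0
[169. 169.] [0.5877 0.3339] [0.057 0.048] 3.3
[200.6 189.7] [0.5344 0.2467] [0.114 0.198] 86.0
[207.4 145.8] [0.6516 0.2355] [0.055 0.021] 86.4
[400.5 194.5] [ 0.5357 -0.2885] [0.353 0.434] 0.8
```

View pics/crop1.png

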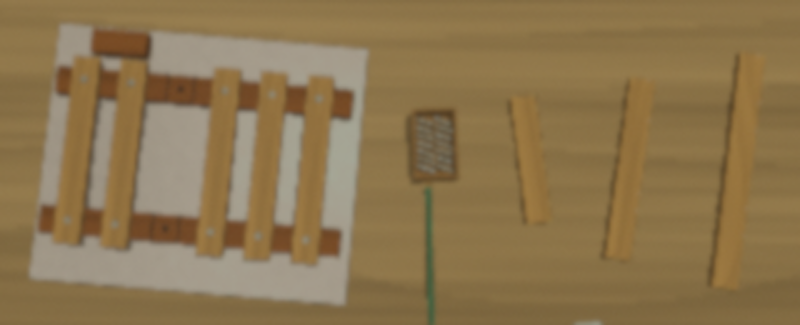

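View pics/mask1.png

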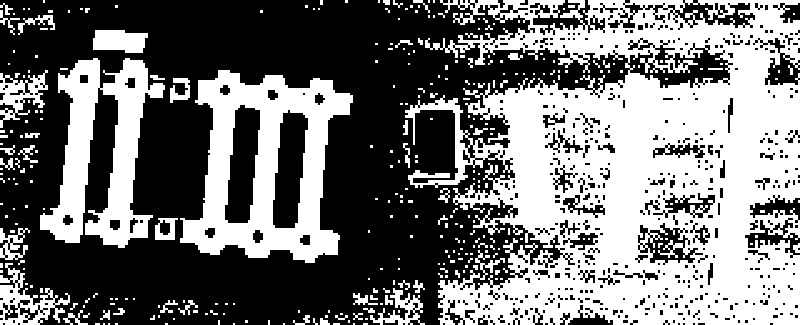

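Pilot holes appear at crop (180,89) and (165,228). The spares need a tighter mask.

```bash
python3 - <<'E'
from station import manip
import cv2,numpy as np
from h import *
f=manip.grab_frame("top");im=np.ascontiguousarray(f["frame"][:,:,::-1])
hs=[ray(f,160+(a+.5)/2.5-.5,130+(b+.5)/2.5-.5,.032) for a,b in((180,89),(165,228))]
e=(hs[0]+hs[1])/2;print("holes",np.round(hs,4),"dist",np.linalg.norm(hs[0]-hs[1]),"mid",e)
# cross-check: neighbours slats (crop reading ends), z=.044
hsv=cv2.cvtColor(im,cv2.COLOR_BGR2HSV);S=cv2.GaussianBlur(hsv,(3,3),0)
m=cv2.inRange(S,(8,138,120),(19,255,255))
m[:130]=0;m[260:]=0;m[:,:355]=0;m[:,480:]=0
m=cv2.morphologyEx(m,cv2.MORPH_OPEN,np.ones((5,5),np.uint8))
cv2.imwrite("pics/mask2.png",cv2.resize(m[130:260,340:480],None,fx=4,fy=4,interpolation=0))
cs,_=cv2.findContours(m,cv2.RETR_EXTERNAL,cv2.CHAIN_APPROX_NONE)
for k in cs:
    if cv2.contourArea(k)<100:continue
    w=np.array([ray(f,u,v,.012)[:2] for u,v in k[:,0]],np.float32);r=cv2.minAreaRect(w)
    print(np.round(r[0],4),np.round(r[1],3),round(r[2],1))
# crop readings of middle spare
for n,q in(("short",((523,96),(537,222))),("mid",((641,80),(618,259))),("long",((751,54),(725,287)))):
    a,b=[ray(f,160+(x+.5)/2.5-.5,130+(y+.5)/2.5-.5,.012) for x,y in q];print(n,np.round((a+b)/2,4),np.linalg.norm(a-b))
f=manip.grab_frame("side");print("side proj",proj(f,e),[proj(f,h) for h in hs],proj(f,(a[0],a[1],.012)))
im=f["frame"][:,:,::-1];cv2.imwrite("pics/s2.png",cv2.resize(im[130:330,210:410],None,fx=3,fy=3,interpolation=cv2.INTER_CUBIC))
E
```

```text
holes [[0.6023 0.1715 0.032 ]
 [0.4532 0.1817 0.032 ]] dist 0.14935544593356495 mid [0.52774643 0.1766215  0.032     ]
[ 0.5335 -0.2065] [0.139 0.03 ] 7.2
[ 0.5258 -0.3137] [0.03  0.198] 81.3
[ 0.5261 -0.4328] [0.03 0.26] 82.4
short [ 0.5351 -0.2063  0.012 ] 0.1383752125695052
mid [ 0.5257 -0.3146  0.012 ] 0.1975786046493868
long [ 0.5269 -0.4326  0.012 ] 0.25708879214545743
side proj (np.float64(311.8872631329428), np.float64(290.7132607873735)) [(np.float64(269.12827017601285), np.float64(285.42204244742)), (np.float64(356.11190173864827), np.float64(296.18584567972636))] (np.float64(294.4324908702291), np.float64(139.3886415390916))
```

View pics/s2.png

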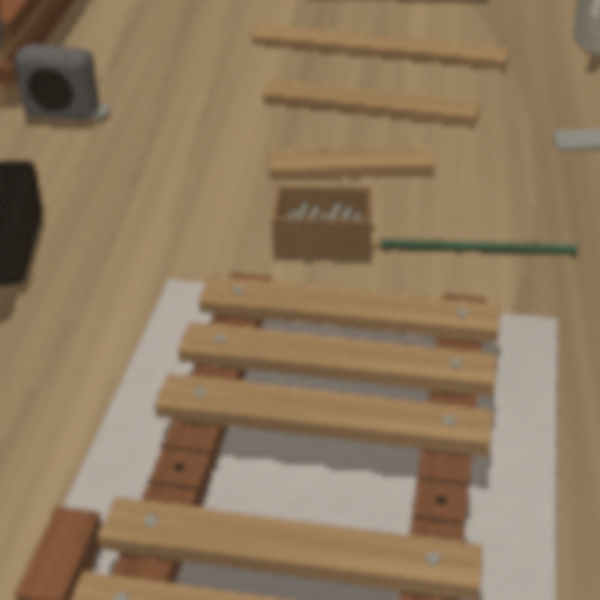

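View pics/mask2.png

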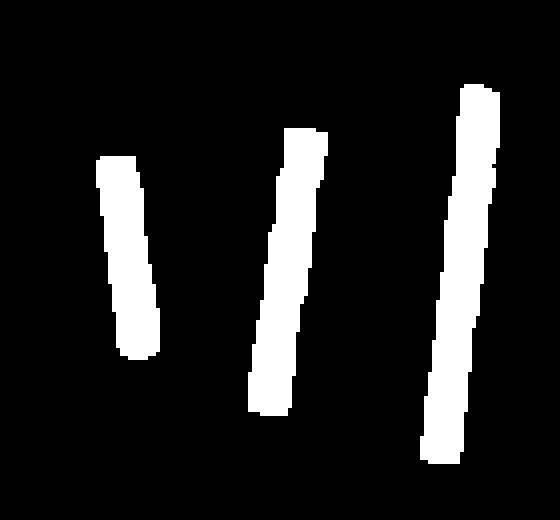

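The two views agree: the holes are 149 mm apart, and their side projections fall within 1.5 px of where they appear. The spare lengths come out at 139, 198 and 260 mm. The targets are the empty place at (0.528, 0.1765) and the middle spare at (0.526, -0.314). I'll shut the fingers and go to a point above the gap first.

```bash
python3 -m handwheel '[[0.01,-0.01,0,0],[0.04,-0.04,0,0],[0.075,-0.075,0,0],[0.115,-0.115,0,0],[0.155,-0.155,0,0],[0.195,-0.195,0,0],[0.225,-0.225,0,0],[0.245,-0.245,0,0]]' 0; python3 -m handwheel '[[0.02,-0.02,-0.01,0],[0.035,-0.035,-0.025,0],[0.045,-0.045,-0.045,0],[0.05,-0.049,-0.065,0],[0.05,-0.049,-0.085,0],[0.05,-0.049,-0.1,0],[0.05,-0.049,-0.108,0],[0.05,-0.049,-0.11,0]]'
```

```text
t: 1.25
ee_pos: [0.4789, 0.2233, 0.2312]
orientation: [[0.445, 0.896, 0.0], [0.896, -0.445, -0.0], [-0.0, 0.0, -1.0]]
force: [0.1, 0.8, 0.6]
finger_gap: 0.001
t: 2.25
ee_pos: [0.5275, 0.1767, 0.1211]
orientation: [[0.443, 0.897, -0.0], [0.897, -0.443, -0.0], [-0.0, -0.0, -1.0]]
force: [-0.2, 0.3, -0.1]
finger_gap: 0.003
```

```bash
python3 - <<'E'
from station import manip
import cv2,numpy as np
from h import *
for n in("top","side"):
    f=manip.grab_frame(n);p=manip.get_state()["ee_pos"];u,v=map(int,proj(f,p));print(n,proj(f,p),proj(f,(.5278,.1766,.032)))
    cx,cy=max(100,u),max(100,v);cv2.imwrite(f"pics/{n}3.png",cv2.resize(f["frame"][cy-100:cy+100,cx-100:cx+100,::-1],None,fx=3,fy=3,interpolation=cv2.INTER_CUBIC));print(cx-100,cy-100)
E
```

```text
top (np.float64(220.22950921334143), np.float64(188.7312197653276)) (np.float64(228.731120486175), np.float64(192.87397688119293))
120 88
side (np.float64(310.8676552464958), np.float64(250.92273888597765)) (np.float64(311.8572055399794), np.float64(290.7013885980368))
210 150
```

View pics/side3.png

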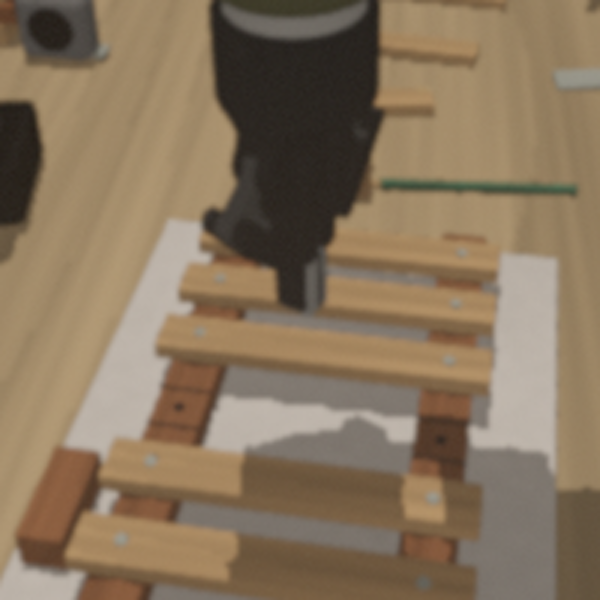

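The fingertip shows at side pixel (311,252), where (310.9,250.9) was predicted, and it stands above the gap. I'll descend 50 mm to about 39 mm above the place, then dwell.

```bash
python3 -m handwheel '[[0,0,-0.008,0],[0,0,-0.02,0],[0,0,-0.033,0],[0,0,-0.043,0],[0,0,-0.048,0],[0,0,-0.05,0],[0,0,-0.05,0],[0,0,-0.05,0]]'; for i in 1 2 3; do python3 -m handwheel '[[0,0,0,0],[0,0,0,0],[0,0,0,0],[0,0,0,0],[0,0,0,0],[0,0,0,0],[0,0,0,0],[0,0,0,0]]'; done
```

```text
t: 3.35
ee_pos: [0.5277, 0.1767, 0.0716]
orientation: [[0.443, 0.897, 0.001], [0.897, -0.443, 0.0], [0.0, 0.001, -1.0]]
force: [-0.2, -1.2, 0.4]
finger_gap: 0.004
t: 4.35
ee_pos: [0.5275, 0.1767, 0.0713]
orientation: [[0.443, 0.897, -0.0], [0.897, -0.443, -0.0], [-0.0, -0.0, -1.0]]
force: [0.3, 1.0, 0.5]
finger_gap: -0.001
t: 5.35
ee_pos: [0.5275, 0.1767, 0.0713]
orientation: [[0.443, 0.897, 0.0], [0.897, -0.443, 0.0], [0.0, 0.0, -1.0]]
force: [-0.1, -1.0, 0.4]
finger_gap: -0.002
t: 6.35
ee_pos: [0.5275, 0.1767, 0.0713]
orientation: [[0.443, 0.897, -0.0], [0.897, -0.443, -0.0], [-0.0, -0.0, -1.0]]
force: [-0.0, 0.4, -0.3]
finger_gap: -0.001
```

Three seconds of dwell are done. Now I'll lift, cross and come down above the spare, at y = -0.314.

```bash
python3 -m handwheel '[[0,0,0.02,0],[0,0,0.055,0],[0,-0.01,0.09,0],[0,-0.035,0.12,0],[0,-0.07,0.13,0],[0,-0.115,0.13,0],[0,-0.16,0.13,0],[0,-0.205,0.13,0]]'; python3 -m handwheel '[[0,-0.045,0,0],[0,-0.09,0,0],[0,-0.135,0,0],[0,-0.18,0,0],[0,-0.22,0,0],[0,-0.255,0,0],[0,-0.275,0,0],[-0.0015,-0.2855,0,0]]';  python3 -m handwheel '[[0,0,-0.01,0],[0,0,-0.025,0],[0,0,-0.045,0],[0,0,-0.06,0],[0,0,-0.072,0],[0,0,-0.08,0],[0,0,-0.08,0],[0,0,-0.08,0]]'
python3 - <<'E'
from station import manip
import cv2,numpy as np
from h import *
for n in("top","side"):
    f=manip.grab_frame(n);p=manip.get_state()["ee_pos"];u,v=map(int,proj(f,p));print(n,proj(f,p),proj(f,(.526,-.314,.012)))
    cx,cy=max(100,u),max(100,v);print(cx-100,cy-100);cv2.imwrite(f"pics/{n}4.png",cv2.resize(f["frame"][cy-100:cy+100,cx-100:cx+100,::-1],None,fx=3,fy=3,interpolation=cv2.INTER_CUBIC))
E
```

```text
t: 7.35
ee_pos: [0.5274, -0.0297, 0.2014]
orientation: [[0.443, 0.897, 0.0], [0.897, -0.443, -0.0], [0.0, 0.0, -1.0]]
force: [-0.4, 0.2, -0.1]
finger_gap: -0.005
t: 8.35
ee_pos: [0.526, -0.3142, 0.2011]
orientation: [[0.443, 0.896, -0.0], [0.896, -0.443, 0.0], [0.0, -0.0, -1.0]]
force: [0.7, -0.2, -0.4]
finger_gap: -0.004
t: 9.35
ee_pos: [0.5262, -0.314, 0.1218]
orientation: [[0.443, 0.897, 0.001], [0.897, -0.443, -0.001], [-0.0, 0.001, -1.0]]
force: [-0.2, 0.2, 0.9]
finger_gap: 0.0
top (np.float64(421.5843943650065), np.float64(192.18892125478118)) (np.float64(411.33745498792064), np.float64(197.02877230031447))
321 92
side (np.float64(333.21935765676966), np.float64(124.94067347876903)) (np.float64(332.7818765193413), np.float64(161.9817074505661))
233 24
```

View pics/side4.png

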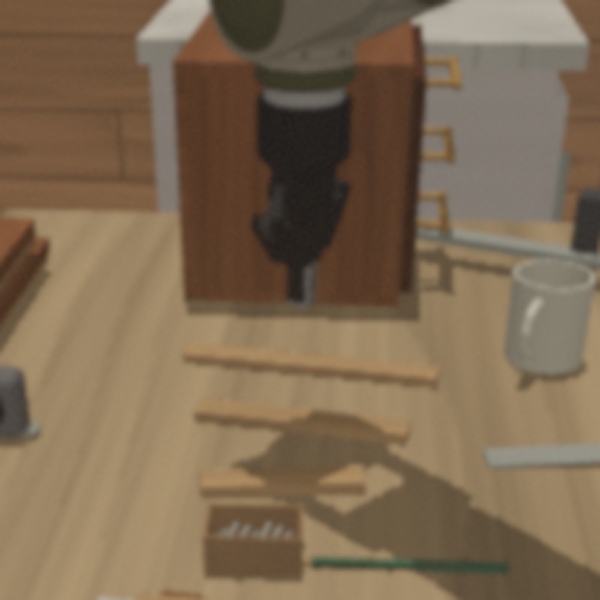

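The tip is at side pixel (333,125). The middle slat's centre reads about (333,163) against a predicted (332.8,162). I'll descend 75 mm and dwell.

```bash
python3 -m handwheel '[[0,0,-0.01,0],[0,0,-0.025,0],[0,0,-0.043,0],[0,0,-0.058,0],[0,0,-0.068,0],[0,0,-0.073,0],[0,0,-0.075,0],[0,0,-0.075,0]]'; for i in 1 2 3; do python3 -m handwheel '[[0,0,0,0],[0,0,0,0],[0,0,0,0],[0,0,0,0],[0,0,0,0],[0,0,0,0],[0,0,0,0],[0,0,0,0]]'; done
python3 - <<'E'
from station import manip
import cv2,numpy as np
from h import *
f=manip.grab_frame("side");p=manip.get_state()["ee_pos"];print(p,proj(f,p))
cv2.imwrite("pics/side5.png",cv2.resize(f["frame"][50:250,233:433,::-1],None,fx=3,fy=3,interpolation=cv2.INTER_CUBIC))
E
```

```text
t: 10.45
ee_pos: [0.5262, -0.3139, 0.0466]
orientation: [[0.443, 0.897, 0.0], [0.897, -0.443, -0.0], [-0.0, 0.001, -1.0]]
force: [0.4, -0.3, 1.0]
finger_gap: 0.003
t: 11.45
ee_pos: [0.526, -0.3138, 0.0463]
orientation: [[0.443, 0.897, 0.0], [0.897, -0.443, -0.0], [-0.0, 0.0, -1.0]]
force: [0.3, -0.2, -0.0]
finger_gap: 0.002
t: 12.45
ee_pos: [0.526, -0.3138, 0.0463]
orientation: [[0.443, 0.897, -0.0], [0.897, -0.443, -0.0], [-0.0, -0.0, -1.0]]
force: [-0.3, -1.1, -0.1]
finger_gap: -0.002
t: 13.45
ee_pos: [0.526, -0.3138, 0.0463]
orientation: [[0.443, 0.897, -0.0], [0.897, -0.443, -0.0], [-0.0, 0.0, -1.0]]
force: [0.1, 0.1, 0.3]
finger_gap: 0.001
[ 0.52600877 -0.31379148  0.04630416] (np.float64(332.92888439224333), np.float64(150.91889953990102))
```

View pics/side5.png

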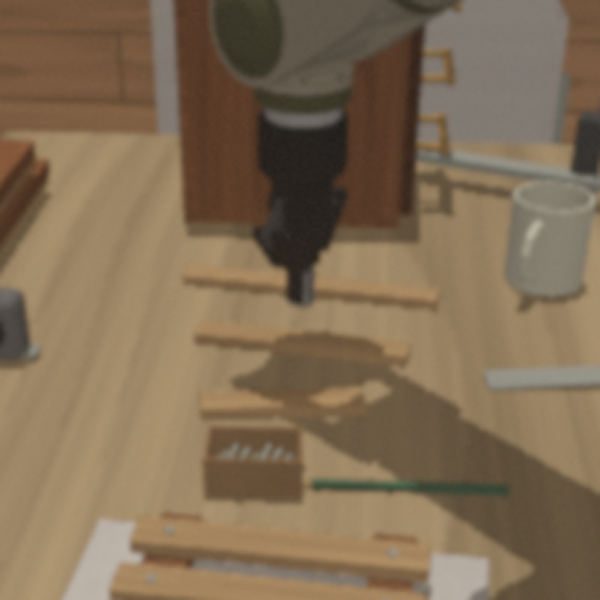

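The fingertip, at crop (300,302), hangs just above the centre of the middle slat, near (301,342), and nothing has moved. Handing in.

```bash
python3 -c "
from station import manip
print(manip.finish_job())"
```

```text
the job is handed in; nothing more can be done
None
```

The job is handed in. With the fingers shut and pointing straight down, the arm dwelt about 3 s over the middle of the empty place (third from the left in the top view). It then dwelt about 3 s over the middle of the 200 mm spare and finished still pointing at it.

| Target | Tool position (m) | Clearance below the fingertips |
|---|---|---|
| Empty place | (0.5275, 0.1767, 0.071) | 39 mm above the rail tops |
| 200 mm spare | (0.526, -0.314, 0.046) | 34 mm above the slat |

- **Time and contact:** the robot's clock read about 13.5 s at the end. Forces stayed within about 1 N, which looks like sensor noise, and nothing in the last picture had moved.
- **Size checks:** the pilot holes measured 149 mm apart (150 expected). The spares measured 139, 198 and 260 mm (140, 200 and 260 expected).
- **Camera agreement:** positions from the top view fell within about 2 pixels in the side view for the pilot holes, the spare and the fingertip. My first colour mask merged the spares with the table, so I tightened it. No other check failed.

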